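Nuts to soak, cleaner jug opened

ROBOT

A 6-joint arm with a two-finger parallel gripper is mounted at the origin on the work surface. World frame = base frame: x ahead of the robot, y to its left, z up, the work surface at z = 0. Lengths are in mm, angles in rad, forces in N, time in s.
With the tool pointing down it reaches from about 350 to 875 mm from the base axis. Payload 4.2 kg.
Tool frame: the origin (TCP) lies at the very end of the fingers, on their centre line; the grasp point (between the pads) lies 19 mm behind it (arm.pinch_z is the distance from the TCP to the grasp point, in mm); x points along the fingers, y is the direction in which the jaws open and shut, and the axes are right-handed (so a half turn about x gives the same grasp; the last joint's range is limited). The gripper opens to 85 mm and grips with 20 to 120 N. Pads are 22 mm wide; open, the fingers measure 114 mm over their backs; the gripper's body (76 mm by 85 mm) begins 54 mm behind the grasp point. The pads swing forward as they close: fully open they stand 13 mm farther back than shut.
Start: joints at [-0.953, 0.385, 0.008, 0, -1.194, -0.259], TCP at [219.483, -585.172, 231.312] pointing down, gripper open.
Joint ranges: [-3.14, 3.14], [-1.21, 2.06], [-1.07, 1.41], [-3.16, 2.05], [-2.99, -0.16], [-3.1, 3.1]. Speed limits (rad/s): [2.79, 2.79, 3.14, 3.14, 3.14, 3.14].

INTERFACE

Orientations are given as a unit quaternion [x, y, z, w].
In Python, from bench import arm gives the robot as it stands.
- The arm moves only by the tool drive_tool, never from a script. Its argument "motion" is a list of rows, each a list of 4 numbers: the shift along the tool's x, y, z in mm, then the turn about the tool's x in degrees. In form: [[dx, dy, dz, spin], ...]. A call has 1 to 10 rows; each row shifts and turns the commanded pose from where the row before left it, along the tool's axes as they then stand; what a row does not reach is not made up. A row lasts 1/12 s, in which the tool goes at most 41.7 mm and 7.16 degrees, less where a joint would pass 70% of its speed; a pose out of reach is approached as far as the arm can. A call with a gripper value outside its range is refused whole. "grip" is the finger opening in mm, from 0 to 85.4, set as the call begins (left out, the last holds). The fingers move at their own pace and stop on an object; the grip force is fixed at half the most. Time passes only in rows, so rows that do not move let the fingers close. It gives the time, the measured TCP pose, the force and the opening at its end, in the units of the state.
- arm.read_state(): the state, without advancing time (a new reading comes with each control period).
- arm.get_image(name): name is "side" or "top"; returns the picture (384x512x3 uint8, red, green, blue); there is no depth.
- arm.calibration(name): a dict with "K" (3x3 intrinsics, pixels), "eye" and "attitude" of the camera in the world. Camera axes: x right, y up, looking along -z (the intrinsics and any distortion apply to the point x, -y, -z); pixel columns grow to the right and rows downward; lengths in mm; the calibration is good to about 2 mm. A picture is of the moment at which its call begins. calibration takes no time and is no camera call.
- arm.job_done(): hands the job in, once; it reports no verdict.
The state is a dict: "clock": time; "joints": joint angles; "joint_vel": joint speeds; "joint_efforts": joint torques, N m; "position": TCP position; "ee_rot": TCP orientation; "contact_force": force on the tool from outside, world axes, zero at the start; "wrist_torque": the same for the moment, N m; "gripper_width": finger opening in mm.
Only numpy, scipy, OpenCV 4.12 (cv2) and the standard library are available. Lean on these libraries where they do the work, as an engineer would, in place of code of your own. Each camera call takes 0.05 s, during which the arm holds its last target. There are 200 camera calls.

TASK

To get the brass terminal nuts ready to soak, hold the steel cup by its orange post, pour all six nuts into the green bowl, and stand the empty cup upright on the bench again. Then open the blue jug of cleaner: push its red safety cap down, twist it counter-clockwise while it is down, lift it off, and finish while still holding the cap level and still in the gripper, a few centimetres straight above the open neck. Leave the other things on the bench alone.

Things in the scene. Friction and masses are not known exactly. Their poses are not given: they have to be found in the camera images.
- cup: Open-fronted cup of thin smooth sheet steel (130 g) holding six nuts. Origin on its underside; z up, its -x points out of the mouth, roughly to the robot. Flat floor 3 mm thick, x -10 to 37 mm, then a ramp climbing at 20 degrees to the lip. Walls 36 mm high: sides at y +-33 mm, back at x 40 mm. Tipped mouth-down by 50 to 60 degrees, all nuts slide out over the lip
- cup_post (a point): middle of the top of the cup's upright orange grip post (x 47, y 0, z 92 mm in the cup's frame, axes as the cup's). The post stands behind the back wall, 14 mm thick in x, 24 mm wide in y, free to grip from 40 to 92 mm above the cup's underside
- cup_lip (a point): middle of the cup's pouring lip (x -55, y 0, z 19 mm in the cup's frame); axes as the cup's
- bowl: Green round soak bowl held to the bench by a magnet (cannot move), 150 mm across the rim, 55 mm high, wall 4 mm. Origin: centre of its underside, z up
- jug: Blue jug of terminal cleaner, 94 x 112 mm body, held fast in a bolted foot tray. Origin: centre of its underside, z up. Sloping shoulder with a 54 mm flat top at 125 mm, on it a 26 mm neck with two lugs; the neck ends 147 mm up (point jug_mouth)
- jug_mouth (a point): centre of the top end of the jug's neck, 147 mm above its base; axes as the jug's
- cap: Red ribbed push-and-turn safety cap on the jug, white disc with black bar on top: 50 mm diameter, 46 mm tall, 35 g. Origin: centre of its underside, z up. Closed, its underside is 133 mm above the jug's base and its x lies along the jug's x. Locked until pushed down 5 mm (6 to 7 is best, it bottoms at 8 mm). Then, kept down, it turns counter-clockwise seen from above
- seal (a joint): sprung white seal disc in the neck under the cap (m): 0 cap closed, grows as the cap is pushed down, -0.003 cap off. Spring about 5 N at rest, 12 N at 0.007. The pushed cap comes free to lift past 51 degrees of turn (70 to 85 is good, hard stop near 125; clockwise is blocked); let up earlier, it may catch again
- terminal: bystander: tarnished grey lead side terminal, 40 x 26 x 24 mm, origin under its centre
- float: bystander: yellow hydrometer float lying down, 103 mm long, 18 mm thick, along its x
- extension: bystander: short steel socket extension lying along its x, 96 mm long, 17 mm thick
- ventcap: bystander: green battery vent cap, 26 mm across, 20 mm tall
- nut0: brass hexagon nut, 15 mm across, 9 mm tall, 12 g, one of the six that start flat on the cup's floor; origin: centre of its underside
- nut1: brass hexagon nut, 15 mm across, 9 mm tall, 12 g, one of the six that start flat on the cup's floor; origin: centre of its underside
- nut2: brass hexagon nut, 15 mm across, 9 mm tall, 12 g, one of the six that start flat on the cup's floor; origin: centre of its underside
- nut3: brass hexagon nut, 15 mm across, 9 mm tall, 12 g, one of the six that start flat on the cup's floor; origin: centre of its underside
- nut4: brass hexagon nut, 15 mm across, 9 mm tall, 12 g, one of the six that start flat on the cup's floor; origin: centre of its underside
- nut5: brass hexagon nut, 15 mm across, 9 mm tall, 12 g, one of the six that start flat on the cup's floor; origin: centre of its underside
Not all that is in view belongs to the job. There is more than one size of the cap; the one meant has the size given above. Of the things that look like the cup, take the one that is farthest to the robot's left at the start.

How it is judged:
By the outcome, as a careful person would: the job done as asked, in the order asked, and still so for the second after the job is handed in, while the arm keeps its last pose, push and grip.
It also fails if it takes over 72 s, if anything falls off the work surface, if the arm or the gripper's body presses on something with over 40 N, if the wrist force passes 120 N, or if a joint passes its speed limit or range.

## Working session

There is one attempt and no reset: what is moved stays moved. The work goes in short steps, Python scripts to look and compute and a tool call to move; the robot and the scene stay as the last step left them, time stands still between calls to the robot, and variables do not carry over. Pictures are saved under pics/ and viewed, about 8 in all and at most 12, crops included, and the job is handed in when it is done.

Besides the shell and the picture viewer there is one more tool, called after ">>>" as name(argument=value, ...) on one line, values as JSON. drive_tool: Moves the arm, as the interface text tells. Its arguments: {"type":"object","properties":{"motion":{"type":"array"},"grip":{"type":"number"}},"required":["motion"]}

```bash
ls; mkdir -p pics; python3 - <<'E'
from bench import arm
import cv2,json
for n in("top","side"):
    im=arm.get_image(n); cv2.imwrite(f"pics/{n}0.png",im[:,:,::-1])
    print(n,arm.calibration(n))
print(arm.read_state(), arm.pinch_z)
E
```

```text
pics
top {'K': array([[361.2071545 ,   0.        , 258.84287354],
       [  0.        , 361.2071545 , 187.07151388],
       [  0.        ,   0.        ,   1.        ]]), 'eye': array([499.95245524,   8.45799851, 947.35903444]), 'attitude': array([ 0.02459319, -0.01308906, -0.70114452,  0.71247471])}
side {'K': array([[424.58591353,   0.        , 256.76140783],
       [  0.        , 424.58591353, 190.20731132],
       [  0.        ,   0.        ,   1.        ]]), 'eye': array([156.58438563, 451.49405095, 809.58364952]), 'attitude': array([-0.12810593,  0.32500935,  0.87290514, -0.34057952])}
{'clock': 0.1, 'joints': array([-9.53380625e-01,  3.85482738e-01,  6.75021830e-03, -4.13920389e-04,
       -1.19401059e+00, -2.58594748e-01]), 'joint_vel': array([-7.32348442e-05, -2.34482861e-03,  1.83906798e-03,  1.69004527e-03,
        7.24131891e-04, -7.23492713e-04]), 'joint_efforts': array([ 3.90608202e-04, -3.93320274e+01,  1.88929099e+01,  4.19789538e+00,
       -2.59635432e-03,  1.06536748e-05]), 'position': array([ 219.30238465, -584.69874003,  230.32744524]), 'ee_rot': array([-0.1254487 ,  0.69593509,  0.12681072,  0.6955976 ]), 'contact_force': array([-0.54732619,  0.1043242 ,  0.02276124]), 'wrist_torque': array([-0.03729302, -0.01150303, -0.03246579]), 'gripper_width': 85.53894034943733} 18.700000000000003
```

View pics/top0.png

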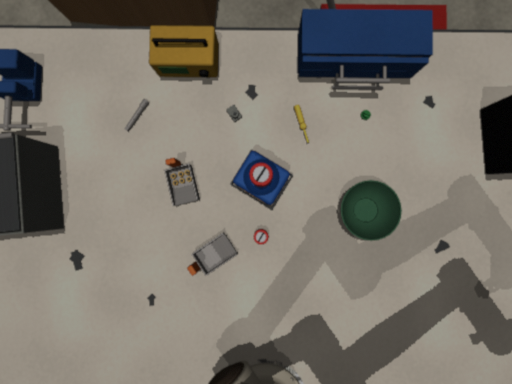

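View pics/side0.png

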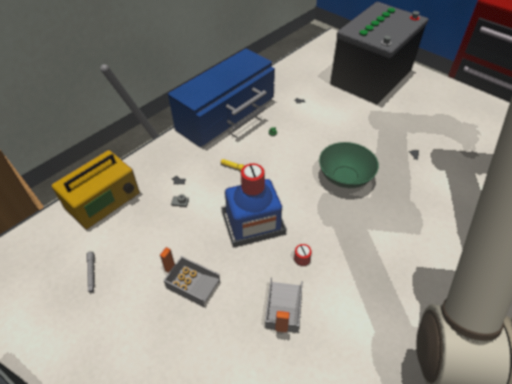

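The top view shows the cup with the nuts at about (183,185), its post near (173,162), the jug cap at (261,174) and the bowl at (370,210). An empty decoy cup is at (215,252) and a small decoy cap at (261,237). The side view agrees: post (167,258), cap (252,172), bowl (348,165).

```bash
cat > h.py <<'E'
from bench import arm
import numpy as np, cv2
from scipy.spatial.transform import Rotation as R
def ray(n,u,v):
    c=arm.calibration(n); d=np.linalg.inv(c["K"])@[u,v,1]; d=R.from_quat(c["attitude"]).apply([d[0],-d[1],-d[2]])
    return c["eye"],d/np.linalg.norm(d)
def atz(n,u,v,z):
    e,d=ray(n,u,v); return e+d*(z-e[2])/d[2]
def proj(n,p):
    c=arm.calibration(n); q=R.from_quat(c["attitude"]).inv().apply(np.asarray(p,float)-c["eye"]); q=q*[1,-1,-1]; q=np.atleast_2d(q)@c["K"].T; return q[:,:2]/q[:,2:]
def tri(t,s):
    A=[];b=[]
    for n,(u,v) in(("top",t),("side",s)):
        e,d=ray(n,u,v);P=np.eye(3)-np.outer(d,d);A.append(P);b.append(P@e)
    x=np.linalg.lstsq(np.vstack(A),np.hstack(b),rcond=None)[0]; return x
def crop(n,im,x,y,w,h,k): 
    return cv2.resize(im[y:y+h,x:x+w],None,fx=k,fy=k,interpolation=cv2.INTER_CUBIC)
E
python3 - <<'E'
from h import *
t=cv2.imread("pics/top0.png");s=cv2.imread("pics/side0.png")
a=np.hstack([crop(0,t,155,150,65,65,6),crop(0,t,228,145,65,65,6)])
b=np.hstack([crop(0,s,150,240,78,66,5),crop(0,s,215,155,78,66,5)])[:,:780]
cv2.imwrite("pics/c0.png",np.vstack([a,b])[:600*2] if 0 else cv2.resize(np.vstack([a[:, :780],b]),None,fx=.8,fy=.8))
print("cap",tri((261,174),(252,167)),atz("top",261,174,179)); print("post",tri((172,161),(167,252)),atz("top",172,161,92))
print("bowl",atz("top",370.5,210,55),atz("side",348.5,163,55))
for m in("top","side"):
  print(m)
E
```

```text
cap [569.08779745  18.04054375 190.33288959] [568.8532311   17.15680451 179.        ]
post [605.50219091 233.35401732  83.83389467] [604.62929139 231.34437661  92.        ]
bowl [ 495.38220889 -251.55723568   55.        ] [ 493.44621453 -247.98744248   55.        ]
top
side
```

View pics/c0.png

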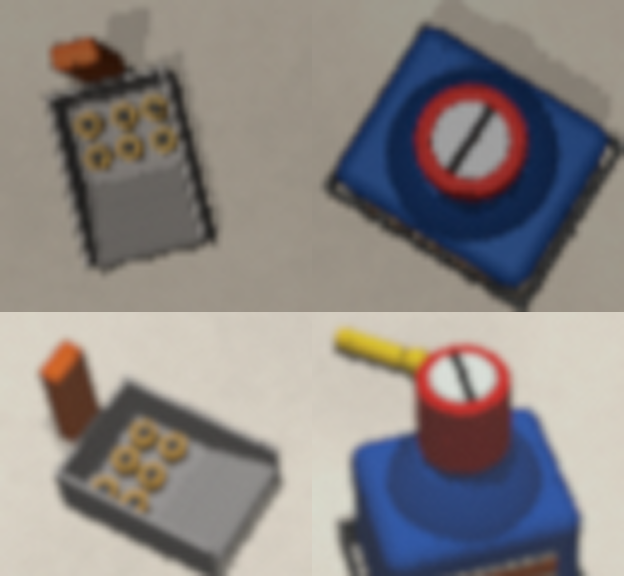

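```bash
cat > fit.py <<'E'
from h import *
from scipy.optimize import least_squares
T=lambda x,y:(155+x/4.8,150+y/4.8); S=lambda x,y:(150+x/4,240+(y-312)/4)
M=np.array([[40,33,36],[40,-33,36],[-55,33,36],[-55,-33,36],[47,0,92]])
t=np.array([T(55,98),T(172,72),T(95,266),T(213,240),T(74,52)]); s=np.array([S(62,478),S(125,384),S(215,572),S(280,458),S(62,360)])
def f(p):
    W=R.from_euler("z",p[2]).apply(M)+[p[0],p[1],0]; return np.r_[(proj("top",W)-t).ravel(),(proj("side",W)-s).ravel()]
r=least_squares(f,[560,225,0.2],x_scale=[1,1,.01]); print(r.x,np.degrees(r.x[2])); print(r.fun.round(1).reshape(-1,2))
W=R.from_euler("z",r.x[2]).apply([[47,0,92],[-55,0,19]])+[r.x[0],r.x[1],0];print(W)
print("cap",tri((260.9,174.2),(252.75,171.25)),atz("top",260.9,174.2,179),atz("side",252.75,171.25,179))
E
python3 fit.py; python3 -c "
from h import *
for q in (arm.read_state()['ee_rot'],): print(R.from_quat(q).as_matrix().round(3))"
```

```text
[5.55488986e+02 2.24336766e+02 2.53005428e-01] 14.496143207834903
[[-2.7  0.4]
 [-1.9 -0.2]
 [-2.8  1.8]
 [-2.   1.1]
 [-0.4  1.7]
 [-1.2 -1.1]
 [ 1.6 -2.1]
 [-0.2 -4.2]
 [ 1.  -1.9]
 [ 1.1 -0.1]]
[[600.99271731 236.10156275  92.        ]
 [502.23993911 210.56944969  19.        ]]
cap [568.9415819   17.7102297  177.82540866] [568.42176404  17.36331501 179.        ] [568.61211547  18.82119343 179.        ]
[[-0.001 -0.351  0.936]
 [ 0.002  0.936  0.351]
 [-1.     0.002 -0.   ]]
```

```bash
sed -i 's/^def f(p):/def f(p):\n    M[2:4,2]=p[3];M[2:4,0]=p[4]/; s/\[560,225,0.2\],x_scale=\[1,1,.01\]/[560,225,0.2,30,-55],x_scale=[1,1,.01,1,1]/' fit.py; python3 fit.py; python3 -c "
from h import *
print(tri((170.4,160.8),(165.5,252)),atz('top',170.4,160.8,92),atz('side',165.5,252,92))
print('rimL',tri((155+55/4.8,150+98/4.8),(165.5,281.5)),'rimR',tri((155+172/4.8,165),(181.25,258)))"
```

```text
[ 5.56096116e+02  2.24099613e+02  2.58639277e-01  3.00000000e+01
 -5.50000000e+01] 14.818938973786468
[[-2.7  0.3]
 [-1.9 -0.5]
 [-2.   1.6]
 [-1.4  0.8]
 [-0.4  1.4]
 [-1.3 -1.2]
 [ 1.3 -2.3]
 [ 0.2 -3.2]
 [ 1.1 -0.9]
 [ 0.9 -0.2]]
[[601.53284416 236.12058345  92.        ]
 [502.92547648 210.0325203   19.        ]]
cap [568.9415819   17.7102297  177.82540866] [568.42176404  17.36331501 179.        ] [568.61211547  18.82119343 179.        ]
[605.55435009 236.37939375  87.24374879] [605.05423711 235.19777285  92.        ] [602.50004752 237.73331812  92.        ]
rimL [588.64664355 263.00026822  23.78210571] rimR [605.66843689 202.2837983   23.42073474]
```

```bash
cat >> h.py <<'E'
def go(p,spin=0):
    "tool-axes shift from the measured pose to world p (before spin)"
    s=arm.read_state(); m=R.from_quat(s["ee_rot"]); d=m.inv().apply(np.asarray(p)-s["position"])
    yaw=np.degrees(np.arctan2(*m.as_matrix()[[1,0],2])); print("shift",d.round(1),"toolz yaw",yaw.round(1),"pos",s["position"].round(1),"F",s["contact_force"].round(1),"w",round(s["gripper_width"],1),"t",s["clock"])
E
python3 -c "
from h import *
go([603.5,236,230])"
```

```text
shift [  1.5 633.6 647.8] toolz yaw 20.6 pos [ 219.3 -584.7  230.3] F [-0.5  0.1  0. ] w 85.5 t 0.1
```

>>> drive_tool(motion=[[0,25,25,0],[0,25,25,0],[0,25,25,0],[0,25,25,0],[0,25,25,0],[0,25,25,0],[0,25,25,0],[0,25,25,0],[0,25,25,0],[0,25,25,0]], grip=60)

```text
clock: 0.93
position: [365.8, -261.6, 231.1]
ee_rot: [-0.126, 0.696, 0.126, 0.696]
contact_force: [0.5, -1.5, 0.0]
gripper_width: 59.7
```

>>> drive_tool(motion=[[0,25,25,0],[0,25,25,0],[0,25,25,0],[0,25,25,0],[0,25,25,0],[0,25,25,0],[0,25,25,0],[0,25,25,0],[0,25,25,0],[0,25,25,0]])

```text
clock: 1.77
position: [512.1, 60.3, 231.1]
ee_rot: [-0.126, 0.696, 0.126, 0.696]
contact_force: [0.0, -0.9, 0.1]
gripper_width: 60.4
```

>>> drive_tool(motion=[[0,25,25,0],[0,25,25,0],[0,25,25,0],[0,25,25,0],[0,25,25,0],[5,8,20,5.5],[5,0,0,0],[5,0,0,0]])

```text
clock: 2.43
position: [600.9, 234.7, 214.4]
ee_rot: [-0.093, 0.702, 0.093, 0.7]
contact_force: [-1.3, 0.6, -0.9]
gripper_width: 60.0
```

```bash
python3 -c "
from h import *
go([603.5,236,130])
a=arm.get_image('side')[:,:,::-1];b=arm.get_image('top')[:,:,::-1]
p=arm.read_state()['position'];print(proj('side',p),proj('top',p))
cv2.imwrite('pics/p1.png',np.hstack([crop(0,a,120,200,130,110,4)[:, :400],crop(0,b,130,120,100,110,4)]))"
```

```text
shift [84.4  0.7  3.1] toolz yaw 15.1 pos [600.9 234.7 214.4] F [-1.3  0.6 -0.9] w 60.0 t 2.4333
[[157.12897451 213.51001822]] [[155.84316387 155.78705854]]
```

View pics/p1.png

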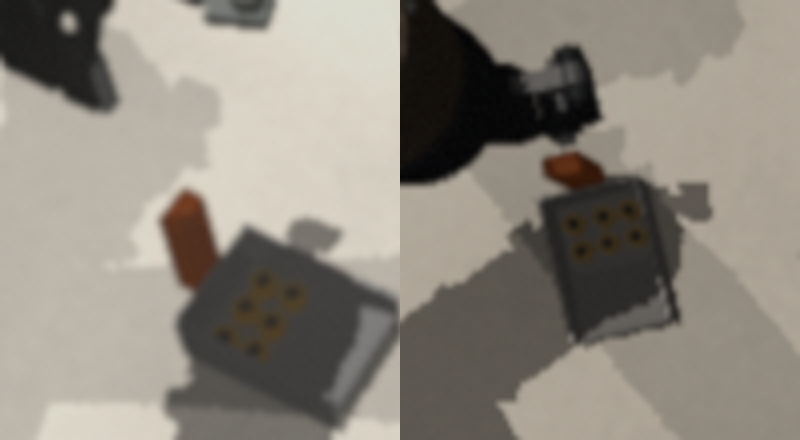

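The side crop shows the post top at crop (183,205) and a finger beside and above it. The top crop shows the gripper lined up with the cup's yaw. The nuts lie undisturbed on the floor.

>>> drive_tool(motion=[[25,0,1,0],[25,0,1,0],[25,1,0,0],[20,0,0,0],[15,0,0,0],[15,0,0,0],[13,0,0,0],[12,0,0,0],[10,0,0,0],[0,0,0,0]], grip=50)

```text
clock: 3.37
position: [601.4, 234.2, 54.4]
ee_rot: [-0.093, 0.702, 0.092, 0.7]
contact_force: [0.1, -0.3, -1.0]
gripper_width: 50.0
```

```bash
python3 -c "
from h import *
go([603.5,236,52])
a=arm.get_image('side')[:,:,::-1];b=arm.get_image('top')[:,:,::-1]
cv2.imwrite('pics/p2.png',np.hstack([crop(0,a,130,210,100,100,4),crop(0,b,140,120,90,100,4)]))"
```

```text
shift [2.3 1.2 2.5] toolz yaw 15.0 pos [601.4 234.2  54.4] F [ 0.1 -0.3 -1. ] w 50.0 t 3.3667
```

View pics/p2.png

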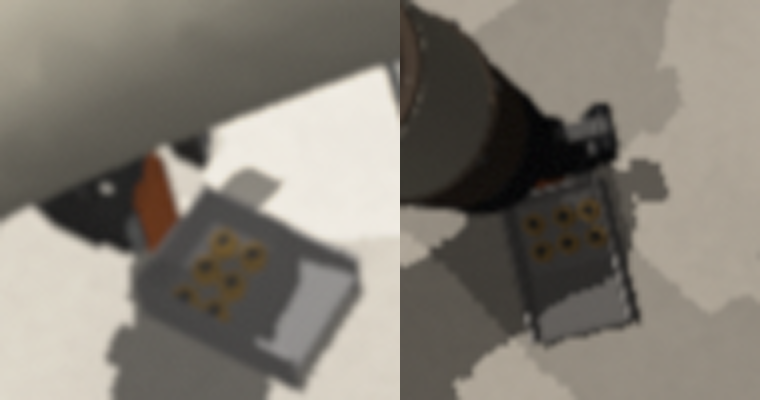

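The post is between the fingers, with one finger on either side of it, and the fingertips clear the back wall. Closing.

>>> drive_tool(motion=[[1,1,2,0],[0,0,0,0],[0,0,0,0],[0,0,0,0],[0,0,0,0],[0,0,0,0],[0,0,0,0],[0,0,0,0]], grip=0)

```text
clock: 4.13
position: [605.2, 237.5, 56.3]
ee_rot: [-0.093, 0.7, 0.093, 0.702]
contact_force: [-0.3, 0.2, 5.9]
gripper_width: 23.1
```

>>> drive_tool(motion=[[-5,0,0,0],[-10,0,0,0],[-15,0,0,0],[-15,0,0,0],[-15,0,0,0],[-10,0,0,0],[0,0,0,0],[0,0,0,0]])

```text
clock: 4.8
position: [604.1, 236.9, 125.3]
ee_rot: [-0.092, 0.701, 0.093, 0.701]
contact_force: [-0.1, 0.2, -2.9]
gripper_width: 23.5
```

```bash
python3 -c "
from h import *
go([603.5,236,52])
a=arm.get_image('side')[:,:,::-1]; print(arm.read_state()['wrist_torque'])
cv2.imwrite('pics/p3.png',crop(0,a,120,170,120,120,4))"
```

```text
shift [73.3 -0.7 -0.8] toolz yaw 15.0 pos [604.1 236.9 125.3] F [-0.1  0.2 -2.9] w 23.5 t 4.8
[ 0.0167242  -0.12039122 -0.00704682]
```

View pics/p3.png

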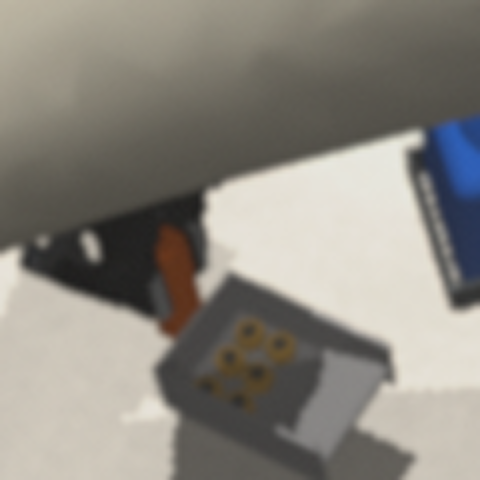

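The cup is lifted level with all six nuts in it, and the post is held firmly. The tool can only spin about its own axis, so the cup has to pivot about the pads against the fixed bowl. I need the bowl's profile for that.

```bash
python3 - <<'E'
from h import *
for n,x0,x1,y0,y1 in(("side",310,390,138,200),("top",330,410,170,250)):
    im=cv2.imread(f"pics/{n}0.png").astype(int); b,g,r=im[...,0],im[...,1],im[...,2]
    m=((g-r)>12)&((g-b)>3)
    for y in range(y0,y1,3):
        xs=[x for x in range(x0,x1) if m[y,x]]
        if xs: print(n,y,xs[0],xs[-1],[int(g[y,x]) for x in range(xs[0],xs[-1],5)] if n=="top" else "")
for r,z in((75,55),(40,0),(50,0),(60,0)):
    P=[[494.5+r*np.cos(a),-250+r*np.sin(a),z] for a in np.linspace(0,6.28,60)]
    for n in("side","top"):
        q=proj(n,P); print(n,r,z,q.min(0).round(),q.max(0).round())
E
```

```text
side 144 333 357 
side 147 327 364 
side 150 323 369 
side 153 321 372 
side 156 320 375 
side 159 320 376 
side 162 320 377 
side 165 320 378 
side 168 321 377 
side 171 323 376 
side 174 325 375 
side 177 328 373 
side 180 333 369 
side 183 340 364 
top 182 361 380 [76, 43, 45, 51]
top 185 355 386 [66, 42, 46, 47, 45, 44, 61]
top 188 351 390 [60, 45, 50, 51, 53, 51, 48, 44]
top 191 347 393 [66, 45, 52, 57, 60, 58, 55, 50, 45, 55]
top 194 345 396 [64, 46, 56, 61, 63, 64, 61, 57, 49, 45, 67]
top 197 343 397 [63, 47, 58, 63, 65, 65, 64, 62, 56, 49, 45]
top 200 342 398 [64, 49, 59, 64, 75, 76, 63, 65, 61, 54, 47, 46]
top 203 341 399 [64, 48, 63, 69, 77, 77, 77, 62, 63, 56, 50, 44]
top 206 341 400 [66, 49, 62, 75, 76, 76, 75, 64, 64, 59, 49, 45]
top 209 341 400 [66, 51, 63, 75, 75, 76, 77, 73, 65, 57, 49, 45]
top 212 341 400 [67, 50, 61, 75, 76, 75, 76, 73, 64, 58, 50, 46]
top 215 341 400 [68, 49, 60, 71, 76, 75, 75, 59, 63, 56, 50, 43]
top 218 342 399 [67, 49, 60, 66, 76, 75, 74, 66, 60, 54, 47, 43]
top 221 343 398 [68, 49, 58, 63, 64, 64, 65, 62, 57, 50, 44]
top 224 345 397 [62, 47, 57, 61, 63, 64, 60, 57, 51, 45, 41]
top 227 346 395 [64, 44, 52, 58, 59, 59, 55, 51, 46, 42]
top 230 349 393 [63, 43, 49, 54, 53, 52, 49, 46, 41]
top 233 352 390 [66, 42, 45, 48, 48, 46, 42, 43]
top 236 357 385 [69, 41, 42, 43, 41, 44]
top 239 364 378 [77, 61, 65]
side 75 55 [318. 142.] [379. 185.]
top 75 55 [339. 180.] [401. 241.]
side 40 0 [330. 166.] [361. 189.]
top 40 0 [348. 195.] [379. 226.]
side 50 0 [326. 164.] [365. 192.]
top 50 0 [344. 191.] [383. 229.]
side 60 0 [322. 161.] [369. 195.]
top 60 0 [341. 187.] [387. 233.]
```

>>> drive_tool(motion=[[-8,0,0,0],[-15,0,0,0],[-18,0,0,0],[-18,0,0,0],[-18,0,0,0],[-18,0,0,0],[-18,0,0,0],[-15,-3,-3,0],[-7,-6,-6,0],[0,-9,-9,0]])

```text
clock: 5.68
position: [592.3, 215.2, 261.7]
ee_rot: [-0.093, 0.7, 0.093, 0.702]
contact_force: [0.9, -0.6, -1.4]
gripper_width: 23.2
```

>>> drive_tool(motion=[[0,-12,-12,0],[0,-15,-14,0],[0,-18,-16,0],[0,-18,-16,0],[0,-18,-16,0],[0,-18,-16,0],[0,-18,-16,0],[0,-18,-16,0],[0,-18,-16,0],[0,-18,-16,0]])

```text
clock: 6.52
position: [485.7, 8.4, 259.5]
ee_rot: [-0.093, 0.702, 0.093, 0.7]
contact_force: [1.3, 0.0, -1.3]
gripper_width: 23.0
```

>>> drive_tool(motion=[[0,-18,-16,0],[0,-15,-15,0],[0,-12,-12,0],[0,-9,-9,0],[0,-5,-5,-1],[0,0,0,-2],[0,0,0,-4],[0,0,0,-5],[0,0,0,-5],[0,0,0,-5]])

```text
clock: 7.35
position: [447.1, -62.1, 259.7]
ee_rot: [-0.226, 0.67, 0.226, 0.67]
contact_force: [0.4, -0.7, -3.0]
gripper_width: 23.1
```

>>> drive_tool(motion=[[0,0,0,-6],[0,0,0,-6],[0,0,0,-6],[0,0,0,-6],[0,0,0,-6],[0,0,0,-6],[0,0,0,-6],[0,0,0,-6],[0,0,0,-6],[0,0,0,-5]])

```text
clock: 8.18
position: [447.1, -62.1, 259.7]
ee_rot: [-0.526, 0.472, 0.527, 0.471]
contact_force: [0.1, 0.3, -2.0]
gripper_width: 23.3
```

```bash
python3 -c "
from h import *
go([443.5,-60,81]); print(atz('top',261,237,20), arm.read_state()['joints'].round(2))"
```

```text
shift [178.7   3.    2.4] toolz yaw 96.3 pos [447.1 -62.1 259.7] F [ 0.1  0.3 -2. ] w 23.3 t 8.1833
[421.79717408  16.35403171  20.        ] [ 0.22  0.06 -0.34 -0.   -1.17 -0.11]
```

>>> drive_tool(motion=[[5,0,0,-4.4],[12,0,0,-4.4],[20,1,1,0],[24,1,1,0],[25,1,1,0],[25,0,0,0],[24,0,0,0],[20,0,0,0],[14,0,0,0],[9,0,0,0]])

```text
clock: 9.02
position: [442.4, -60.2, 80.2]
ee_rot: [-0.559, 0.432, 0.561, 0.43]
contact_force: [-0.8, 0.1, -3.4]
gripper_width: 23.2
```

```bash
python3 -c "
from h import *
go([448.7,-79,81])
a=arm.get_image('side')[:,:,::-1]; b=arm.get_image('top')[:,:,::-1]
cv2.imwrite('pics/p4.png',np.hstack([crop(0,a,235,120,160,200,3)[:450],crop(0,b,250,150,100,150,3)]))"
```

```text
shift [ -0.8  -1.3 -19.8] toolz yaw 104.8 pos [442.4 -60.2  80.2] F [-0.8  0.1 -3.4] w 23.2 t 9.0167
```

View pics/p4.png

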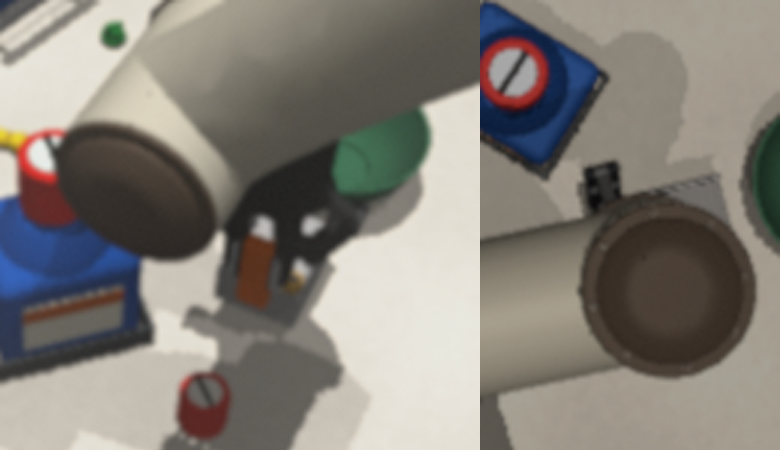

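The side view shows the cup hanging level behind the bowl with a nut visible. In the top view the lip corner is at about u=329 and the bowl edge at about u=338, so the gap is about 20 mm. I'll lower a little and push forward gently.

>>> drive_tool(motion=[[8,0,-5,0],[0,0,-6,0],[0,0,-6,0],[0,0,-3,0],[0,0,-2,0],[0,0,0,0]])

```text
clock: 9.62
position: [450.1, -81.7, 74.7]
ee_rot: [0.561, -0.431, -0.56, -0.432]
contact_force: [0.0, -0.1, -2.6]
gripper_width: 23.3
```

>>> drive_tool(motion=[[0,0,-2,0],[0,0,-2,0],[0,0,0,0]])

```text
clock: 9.87
position: [450.9, -85.2, 74.4]
ee_rot: [0.561, -0.431, -0.56, -0.431]
contact_force: [1.0, 0.2, -2.9]
gripper_width: 23.5
```

```bash
python3 -c "
from h import *
go([448.7,-79,81]);print(arm.read_state()['wrist_torque'])"
```

```text
shift [-6.6  0.5  6.5] toolz yaw 104.9 pos [450.9 -85.2  74.4] F [ 1.   0.2 -2.9] w 23.5 t 9.8667
[ 0.09288911 -0.05466516 -0.04171086]
```

>>> drive_tool(motion=[[0,0,-2,0],[0,0,-2,0],[0,0,-2,0],[0,0,0,0]])

```text
clock: 10.2
position: [451.8, -90.7, 73.9]
ee_rot: [-0.56, 0.431, 0.561, 0.431]
contact_force: [-0.4, 3.5, -4.4]
gripper_width: 22.9
```

>>> drive_tool(motion=[[0,0,-2,0],[0,0,-2,0],[0,0,0,0]])

```text
clock: 10.45
position: [453.1, -94.7, 74.1]
ee_rot: [-0.56, 0.431, 0.561, 0.431]
contact_force: [-1.0, 2.7, -4.0]
gripper_width: 23.0
```

>>> drive_tool(motion=[[0,0,-2,0],[0,0,-2,0],[0,0,0,0]])

```text
clock: 10.7
position: [454.2, -98.6, 74.1]
ee_rot: [-0.56, 0.431, 0.561, 0.431]
contact_force: [-0.6, 2.6, -4.9]
gripper_width: 23.1
```

Contact is at y≈-90 and the cup pivots with only about 3 N. I'll follow the arc to about 20°.

>>> drive_tool(motion=[[-4,0,-2,0],[-4,0,-2,0],[-4,0,-3,0],[-3,0,-2,0],[-3,0,-3,0],[-3,0,-2,0],[-3,0,-2,0],[0,0,0,0]])

```text
clock: 11.37
position: [458.8, -114.4, 98.9]
ee_rot: [0.561, -0.431, -0.56, -0.431]
contact_force: [0.0, 2.5, -2.2]
gripper_width: 23.0
```

```bash
python3 -c "
from h import *
go([448.7,-79,81]);print(arm.read_state()['wrist_torque'])
a=arm.get_image('side')[:,:,::-1]
cv2.imwrite('pics/p5.png',crop(0,a,290,150,110,110,5))"
```

```text
shift [17.9  0.7 36.8] toolz yaw 104.8 pos [ 458.8 -114.4   98.9] F [ 0.   2.5 -2.2] w 23.0 t 11.3667
[ 0.99501192  0.31045737 -0.01949361]
```

View pics/p5.png

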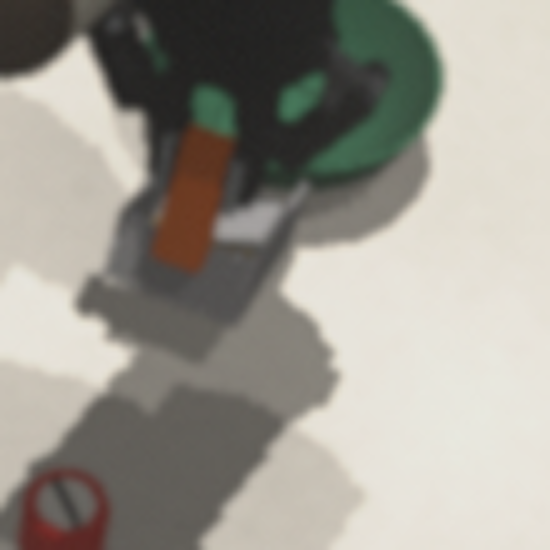

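The post and cup are clearly tilted mouth-down, with the lip tucked under the bowl's rim. I'll back off, lift over the rim and move the lip inside the bowl.

>>> drive_tool(motion=[[0,0,3,0],[-3,0,4,0],[-6,0,1,0],[-9,0,0,0],[-10,0,0,0],[-10,0,0,0],[-7,0,0,0],[-4,0,-3,0],[-1,0,-6,0],[0,0,-9,0]])

```text
clock: 12.25
position: [461.2, -123.9, 148.7]
ee_rot: [0.561, -0.431, -0.56, -0.431]
contact_force: [-0.0, -0.5, -1.7]
gripper_width: 22.9
```

>>> drive_tool(motion=[[0,0,-12,0],[0,0,-13,0],[0,0,-13,0],[0,0,-13,0],[0,0,-13,0],[0,0,-11,0],[0,0,-9,0],[0,0,-7,0],[2,0,-5,0],[4,0,-3,0]])

```text
clock: 13.08
position: [486.8, -220.0, 142.3]
ee_rot: [0.561, -0.431, -0.56, -0.431]
contact_force: [-0.4, -0.5, -1.7]
gripper_width: 22.9
```

>>> drive_tool(motion=[[6,0,-3,0],[7,0,0,0],[6,0,0,0],[4,0,0,0],[3,0,0,0],[0,0,0,0]])

```text
clock: 13.58
position: [486.7, -221.9, 115.4]
ee_rot: [-0.56, 0.431, 0.561, 0.431]
contact_force: [0.3, -0.8, -2.4]
gripper_width: 23.2
```

```bash
python3 -c "
from h import *
go([487.5,-224,116])
a=arm.get_image('side')[:,:,::-1]; b=arm.get_image('top')[:,:,::-1]
cv2.imwrite('pics/p6.png',np.hstack([crop(0,a,300,110,100,110,4),crop(0,b,310,160,100,110,4)]))"
```

```text
shift [-0.6 -0.3 -2.3] toolz yaw 104.9 pos [ 486.7 -221.9  115.4] F [ 0.3 -0.8 -2.4] w 23.2 t 13.5833
```

View pics/p6.png

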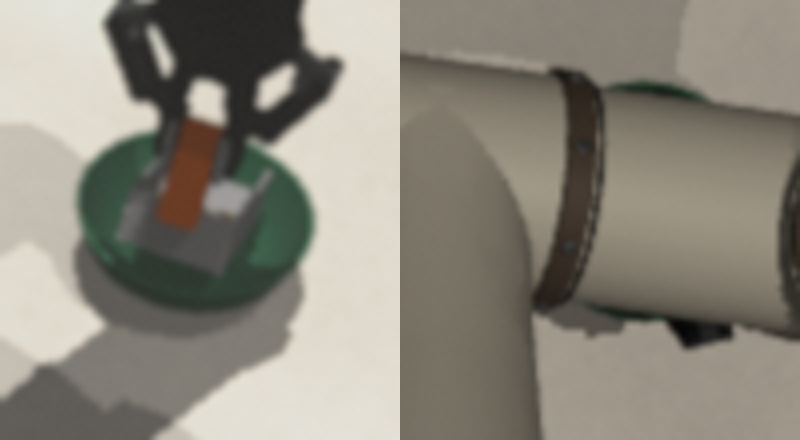

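The side view shows the tilted cup inside the bowl's outline with the lip toward the far wall. I'll push on along the arc.

>>> drive_tool(motion=[[0,0,-4,0],[0,0,-4,0],[0,0,-4,0],[0,0,-3,0],[0,0,-3,0],[0,0,0,0]])

```text
clock: 14.18
position: [492.0, -239.5, 117.1]
ee_rot: [-0.56, 0.431, 0.56, 0.432]
contact_force: [-1.2, 6.0, 2.9]
gripper_width: 23.1
```

>>> drive_tool(motion=[[-3,0,-4,0],[-3,0,-4,0],[-3,0,-4,0],[-3,0,-4,0],[-2,0,-4,0],[0,0,0,0]])

```text
clock: 14.68
position: [497.1, -259.6, 130.9]
ee_rot: [0.56, -0.431, -0.56, -0.431]
contact_force: [-0.3, 4.6, 1.5]
gripper_width: 23.4
```

>>> drive_tool(motion=[[-2,0,-4,0],[-2,0,-4,0],[-2,0,-4,0],[-1,0,-4,0],[-1,0,-4,0],[0,0,0,0]])

```text
clock: 15.18
position: [502.3, -278.9, 139.2]
ee_rot: [0.561, -0.431, -0.56, -0.431]
contact_force: [-2.0, 5.7, 3.4]
gripper_width: 23.1
```

>>> drive_tool(motion=[[-1,0,-4,0],[-1,0,-4,0],[0,0,-4,0],[0,0,-3,0],[0,0,0,0]])

```text
clock: 15.6
position: [506.4, -293.6, 142.3]
ee_rot: [0.561, -0.431, -0.56, -0.431]
contact_force: [-1.7, 6.0, 7.4]
gripper_width: 23.5
```

```bash
python3 -c "
from h import *
go([487.5,-224,116])
a=arm.get_image('side')[:,:,::-1]
cv2.imwrite('pics/p7.png',crop(0,a,300,110,100,100,5))"
```

```text
shift [26.1  0.4 72.2] toolz yaw 104.9 pos [ 506.4 -293.6  142.3] F [-1.7  6.   7.4] w 23.5 t 15.6
```

View pics/p7.png

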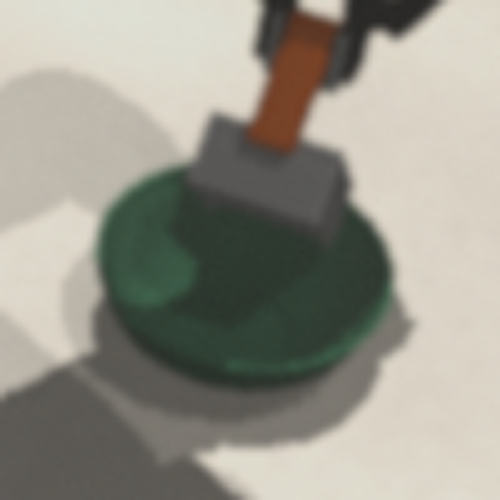

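The cup is tilted about 50 to 55° with its back and post up, and the lip is against the far inner wall. The floor shows no nuts yet, so they are held by the wall. I'll tip a bit more, then retract so they drop in.

>>> drive_tool(motion=[[0,0,-3,0],[0,0,-3,0],[0,0,-2,0],[0,0,0,0],[0,0,4,0],[0,0,6,0],[0,0,8,0],[0,0,6,0],[0,0,4,0],[0,0,0,0]])

```text
clock: 16.48
position: [500.5, -272.7, 140.2]
ee_rot: [-0.561, 0.431, 0.561, 0.431]
contact_force: [0.1, 0.7, -0.1]
gripper_width: 23.5
```

>>> drive_tool(motion=[[-4,0,3,0],[0,0,-6,0],[4,0,6,0],[-4,0,-6,0],[4,0,6,0],[-4,0,-6,0],[0,0,6,0],[0,0,0,0],[0,0,0,0],[0,0,0,0]])

```text
clock: 17.32
position: [500.0, -270.5, 144.4]
ee_rot: [0.561, -0.431, -0.56, -0.431]
contact_force: [0.0, 0.2, -0.7]
gripper_width: 23.0
```

```bash
python3 -c "
from h import *
go([487.5,-224,116])
f=[]
a=arm.get_image('side')[:,:,::-1]
cv2.imwrite('pics/p8.png',crop(0,a,300,110,100,100,5))"
```

```text
shift [28.4  0.1 48.1] toolz yaw 104.9 pos [ 500.  -270.5  144.4] F [ 0.   0.2 -0.7] w 23.0 t 17.3167
```

View pics/p8.png

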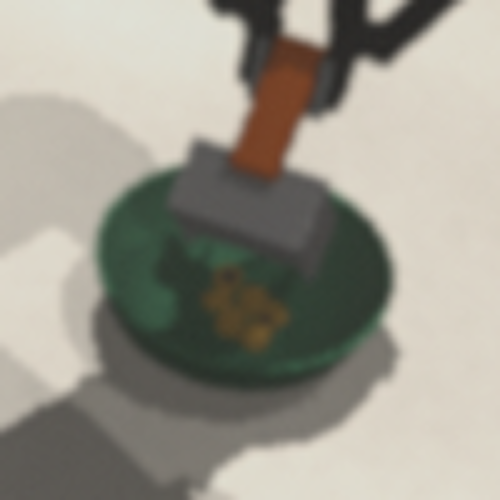

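The nuts are clustered on the bowl floor (crop 205–290, 265–345) and none are outside it. Next I'll draw the cup back over the near rim so the rim levels it.

>>> drive_tool(motion=[[0,0,6,0],[0,0,10,0],[0,0,13,0],[0,0,13,0],[0,0,13,0],[0,0,10,0],[0,0,8,0],[0,0,6,0],[0,0,4,0],[0,0,0,0]])

```text
clock: 18.2
position: [479.1, -190.1, 145.2]
ee_rot: [0.561, -0.431, -0.56, -0.431]
contact_force: [0.1, -2.5, 2.5]
gripper_width: 23.3
```

>>> drive_tool(motion=[[0,0,4,0],[1,0,5,0],[1,0,5,0],[1,0,5,0],[1,0,5,0],[1,0,5,0],[1,0,4,0],[0,0,0,0]])

```text
clock: 18.87
position: [470.6, -157.9, 138.5]
ee_rot: [0.561, -0.431, -0.56, -0.431]
contact_force: [0.6, -1.4, 5.1]
gripper_width: 23.2
```

```bash
cat >> h.py <<'E'
def rel():
    s=arm.read_state(); d=np.array([.259,-.966]); p=s["position"]-[494.5,-250,0]; print("fwd",round(p[:2]@d,1),"z",p[2].round(1),"F",s["contact_force"].round(1),"T",s["wrist_torque"].round(2))
E
python3 -c "
from h import *
rel()"
```

```text
fwd -95.2 z 138.5 F [ 0.6 -1.4  5.1] T [-0.58 -0.14 -0.04]
```

>>> drive_tool(motion=[[2,0,5,0],[2,0,5,0],[2,0,5,0],[2,0,5,0],[3,0,4,0],[3,0,4,0],[3,0,4,0],[3,0,4,0],[3,0,4,0],[0,0,0,0]])

```text
clock: 19.7
position: [459.8, -118.8, 114.8]
ee_rot: [-0.56, 0.431, 0.561, 0.431]
contact_force: [0.3, 1.1, 4.1]
gripper_width: 23.1
```

>>> drive_tool(motion=[[3,0,4,0],[3,0,3,0],[3,0,3,0],[4,0,3,0],[4,0,3,0],[0,0,0,0]])

```text
clock: 20.2
position: [455.5, -103.6, 97.5]
ee_rot: [-0.56, 0.431, 0.561, 0.431]
contact_force: [-0.3, 2.0, 3.9]
gripper_width: 23.2
```

```bash
python3 -c "
from h import *
rel()"
```

```text
fwd -151.5 z 97.5 F [-0.3  2.   3.9] T [ 0.46 -0.19  0.08]
```

>>> drive_tool(motion=[[-8,0,0,0],[-12,0,0,0],[-12,0,4,0],[-6,4,8,0],[0,8,9,0],[0,11,9,0],[0,12,7,0],[0,11,4,0],[0,9,0,0],[0,7,0,0]])

```text
clock: 21.03
position: [383.5, -80.7, 135.9]
ee_rot: [-0.56, 0.431, 0.561, 0.431]
contact_force: [-0.5, 0.1, -1.7]
gripper_width: 23.2
```

>>> drive_tool(motion=[[6,0,0,0],[12,0,0,0],[14,0,0,0],[12,0,0,0],[10,0,0,0],[6,0,0,0],[0,0,0,0]])

```text
clock: 21.62
position: [384.8, -80.9, 74.9]
ee_rot: [-0.56, 0.432, 0.561, 0.43]
contact_force: [0.4, 1.1, -1.8]
gripper_width: 23.1
```

```bash
python3 -c "
from h import *
go([385,-80,58]);rel()"
```

```text
shift [16.9 -0.5  0.8] toolz yaw 104.8 pos [384.8 -80.9  74.9] F [ 0.4  1.1 -1.8] w 23.1 t 21.6167
fwd -191.8 z 74.9 F [ 0.4  1.1 -1.8] T [0.1  0.04 0.07]
```

Lowering to touch, pressing lightly to level the cup.

>>> drive_tool(motion=[[4,0,0,0],[4,0,0,0],[3,0,0,0],[3,0,0,0],[0,0,0,0]])

```text
clock: 22.03
position: [385.2, -80.6, 61.9]
ee_rot: [-0.56, 0.431, 0.561, 0.431]
contact_force: [0.5, -0.6, -2.8]
gripper_width: 23.0
```

>>> drive_tool(motion=[[2,0,0,0],[2,0,0,0],[0,0,0,0]])

```text
clock: 22.28
position: [385.3, -80.6, 58.1]
ee_rot: [-0.56, 0.431, 0.561, 0.431]
contact_force: [-0.1, 0.5, -2.1]
gripper_width: 23.1
```

>>> drive_tool(motion=[[2,0,0,0],[2,0,0,0],[0,0,0,0]])

```text
clock: 22.53
position: [385.7, -80.5, 54.5]
ee_rot: [0.561, -0.431, -0.56, -0.431]
contact_force: [0.2, -0.0, 0.9]
gripper_width: 23.1
```

>>> drive_tool(motion=[[1,0,0,0],[1,0,0,0],[1,0,0,0],[0,0,0,0]])

```text
clock: 22.87
position: [385.9, -80.4, 54.1]
ee_rot: [0.561, -0.431, -0.561, -0.431]
contact_force: [-9.9, 4.9, 33.5]
gripper_width: 23.2
```

```bash
python3 -c "
from h import *
rel()"
```

```text
fwd -191.9 z 54.1 F [-9.9  4.9 33.5] T [ 1.62  3.05 -0.13]
```

>>> drive_tool(motion=[[-2,0,0,0],[0,0,0,0]])

```text
clock: 23.03
position: [386.1, -80.4, 54.3]
ee_rot: [0.561, -0.43, -0.56, -0.432]
contact_force: [-2.6, 2.9, 14.0]
gripper_width: 23.5
```

>>> drive_tool(motion=[[0,0,0,0],[0,0,0,0],[0,0,0,0],[0,0,0,0],[-4,0,0,0],[-10,0,0,0],[-20,0,0,0],[-25,0,0,0],[-30,0,0,0],[-30,0,0,0]], grip=50)

```text
clock: 23.87
position: [384.8, -80.8, 173.5]
ee_rot: [-0.56, 0.432, 0.561, 0.431]
contact_force: [1.3, 0.3, 0.2]
gripper_width: 50.0
```

>>> drive_tool(motion=[[-30,0,0,0],[-30,0,0,0],[-25,0,10,0],[0,0,20,0],[0,0,20,0],[0,0,20,0],[0,0,20,0],[0,0,10,0],[0,0,0,0]], grip=85)

```text
clock: 24.62
position: [359.3, 17.2, 257.5]
ee_rot: [0.561, -0.43, -0.561, -0.431]
contact_force: [0.6, -0.7, 0.3]
gripper_width: 85.0
```

```bash
python3 - <<'E'
from h import *
go([568.8,18,230])
a=arm.get_image('side')[:,:,::-1]; b=arm.get_image('top')[:,:,::-1]
cv2.imwrite('pics/a9.png',a);cv2.imwrite('pics/b9.png',b)
# orange post mask / brass outside bowl
for n,im in(("side",a),("top",b)):
    i=im.astype(int);B,G,Rr=i[...,0],i[...,1],i[...,2]
    m=((Rr>1.6*G)&(G>1.15*B)&(Rr>60)).astype(np.uint8)
    k,l,st,c=cv2.connectedComponentsWithStats(m)
    print(n,[(st[j].tolist(),c[j].round(0).tolist()) for j in range(1,k) if st[j][4]>12])
yaw=np.radians(104.8); M=np.array([[47,0,92],[47,0,40],[40,33,36],[40,-33,36],[-55,33,36],[-55,-33,36]])
base=np.array([385.9,-80.4,0])-R.from_euler("z",yaw).apply([47,0,0])
print(proj("side",R.from_euler("z",yaw).apply(M)+base).round(0).tolist(),proj("top",R.from_euler("z",yaw).apply(M)+base).round(0).tolist())
E
```

```text
shift [  27.6 -202.5  -53.5] toolz yaw 105.0 pos [359.3  17.2 257.5] F [ 0.6 -0.7  0.3] w 85.0 t 24.6167
side [([480, 0, 32, 15, 245], [500.0, 5.0]), ([344, 212, 10, 10, 69], [348.0, 216.0]), ([245, 223, 12, 3, 13], [251.0, 224.0]), ([277, 311, 12, 20, 187], [282.0, 320.0])]
top [([301, 249, 8, 10, 57], [305.0, 254.0]), ([188, 265, 9, 10, 52], [192.0, 270.0])]
[[348.0, 217.0], [344.0, 231.0], [359.0, 236.0], [331.0, 224.0], [373.0, 206.0], [346.0, 196.0]] [[302.0, 256.0], [300.0, 253.0], [305.0, 265.0], [299.0, 239.0], [342.0, 256.0], [336.0, 230.0]]
```

```bash
python3 - <<'E'
from h import *
for f in("top0","side0","b9","a9"):
    h=cv2.cvtColor(cv2.imread(f"pics/{f}.png"),cv2.COLOR_BGR2HSV)
    m=cv2.inRange(h,(13,90,60),(28,255,255)); k,l,st,c=cv2.connectedComponentsWithStats(m,connectivity=8)
    print(f,[(st[j][4].item(),c[j].round(0).tolist()) for j in range(1,k) if st[j][4]>2])
E
```

```text
top0 [(2403, [182.0, 45.0]), (4, [154.0, 70.0]), (3, [158.0, 74.0]), (4, [162.0, 76.0]), (185, [301.0, 120.0]), (40, [184.0, 173.0]), (20, [173.0, 176.0]), (16, [189.0, 179.0]), (41, [178.0, 181.0])]
side0 [(1875, [14.0, 196.0]), (3399, [95.0, 187.0]), (135, [232.0, 164.0]), (162, [186.0, 277.0]), (10, [177.0, 283.0])]
b9 [(2428, [182.0, 45.0]), (4, [154.0, 70.0]), (3, [158.0, 74.0]), (12, [166.0, 76.0]), (185, [301.0, 120.0]), (178, [370.0, 210.0])]
a9 [(1873, [14.0, 196.0]), (3411, [95.0, 187.0]), (134, [232.0, 164.0])]
```

Checks by mask: the brass pixels are now only in the bowl (centroid 370,210) and none are in the cup. The post sits within 1–3 px of where an upright cup's post should be. Next is the cap.

>>> drive_tool(motion=[[0,-12,-3,0],[0,-22,-6,0],[0,-25,-7,0],[0,-25,-7,0],[0,-25,-7,0],[0,-25,-7,0],[0,-25,-6,0],[0,-22,-6,0],[0,-14,-3,0],[0,-7,-1,0]])

```text
clock: 25.55
position: [570.4, 15.4, 256.0]
ee_rot: [-0.56, 0.432, 0.56, 0.431]
contact_force: [0.1, -0.2, 0.3]
gripper_width: 85.0
```

>>> drive_tool(motion=[[5,0,0,0],[8,0,0,0],[8,0,0,0],[6,0,0,0],[0,0,0,0]])

```text
clock: 25.97
position: [566.9, 16.4, 228.5]
ee_rot: [-0.56, 0.432, 0.561, 0.43]
contact_force: [0.0, 0.7, -0.3]
gripper_width: 84.8
```

```bash
python3 - <<'E'
from h import *
go([568.7,17.9,139]); print(arm.read_state()['joints'].round(2))
E
```

```text
shift [89.5 -2.5  0.9] toolz yaw 104.9 pos [566.9  16.4 228.5] F [ 0.   0.7 -0.3] w 84.8 t 25.9667
[ 0.31  0.29 -0.14 -0.   -1.15 -0.05]
```

>>> drive_tool(motion=[[8,-1,0,0],[14,-1,1,0],[16,0,0,0],[16,0,0,0],[14,0,0,0],[10,0,0,0],[7,0,0,0],[4,0,0,0],[0,0,0,0]])

```text
clock: 26.72
position: [570.1, 18.1, 140.7]
ee_rot: [-0.56, 0.431, 0.561, 0.431]
contact_force: [0.3, 0.2, 1.2]
gripper_width: 85.1
```

>>> drive_tool(motion=[[0,0,0,0],[0,0,0,0],[0,0,0,0],[0,0,0,0],[0,0,0,0],[0,0,0,0]], grip=0)

```text
clock: 27.22
position: [570.4, 18.0, 142.2]
ee_rot: [0.561, -0.431, -0.56, -0.431]
contact_force: [-2.2, 0.1, 4.9]
gripper_width: 48.7
```

```bash
python3 - <<'E'
from h import *
go([568.7,17.9,139]); print(arm.read_state()['wrist_torque'].round(2))
E
```

```text
shift [3.2 1.7 0.3] toolz yaw 104.9 pos [570.4  18.  142.2] F [-2.2  0.1  4.9] w 48.7 t 27.2167
[-0.03  0.67  0.01]
```

>>> drive_tool(motion=[[1,0,0,0],[1,0,0,0],[1,0,0,0],[1,0,0,0],[0,0,0,0],[0,0,0,0]])

```text
clock: 27.72
position: [570.4, 18.0, 138.6]
ee_rot: [0.561, -0.431, -0.56, -0.431]
contact_force: [-3.7, 0.0, 7.1]
gripper_width: 48.6
```

>>> drive_tool(motion=[[1,0,0,0],[1,0,0,0],[0,0,0,0],[0,0,0,0]])

```text
clock: 28.05
position: [570.4, 18.1, 137.0]
ee_rot: [0.561, -0.431, -0.56, -0.431]
contact_force: [-4.4, -0.6, 9.3]
gripper_width: 48.9
```

>>> drive_tool(motion=[[1,0,0,0],[0.5,0,0,0],[0,0,0,0],[0,0,0,0]])

```text
clock: 28.38
position: [570.4, 18.1, 135.8]
ee_rot: [0.561, -0.431, -0.56, -0.431]
contact_force: [-5.4, 0.2, 11.1]
gripper_width: 49.0
```

```bash
python3 - <<'E'
from h import *
go([568.7,17.9,139]); print(arm.read_state()['wrist_torque'].round(2))
E
```

```text
shift [-3.2  1.7  0.3] toolz yaw 104.9 pos [570.4  18.1 135.8] F [-5.4  0.2 11.1] w 49.0 t 28.3833
[0.15 1.43 0.03]
```

>>> drive_tool(motion=[[0,0.7,0,0],[0,0,0,-3],[0,0,0,-4],[0,0,0,-4],[0,0,0,-4],[0,0,0,-4],[0,0,0,0]])

```text
clock: 28.97
position: [571.4, 18.7, 136.3]
ee_rot: [0.626, -0.331, -0.623, -0.333]
contact_force: [-1.9, 2.0, 9.3]
gripper_width: 48.7
```

```bash
python3 - <<'E'
from h import *
go([568.7,17.9,139]); print(arm.read_state()['wrist_torque'].round(2))
i=arm.get_image('side')[:,:,::-1]; cv2.imwrite('pics/c1.png',i)
E
```

```text
shift [-2.7  2.6  0.9] toolz yaw 124.1 pos [571.4  18.7 136.3] F [-1.9  2.   9.3] w 48.7 t 28.9667
[0.53 0.72 0.08]
```

>>> drive_tool(motion=[[0.7,0,0,-2],[0,0,0,-4],[0,0,0,-4],[0,0,0,-4],[0,0,0,-4],[0,0,0,-4],[0,0,0,-3],[0,0,0,0]])

```text
clock: 29.68
position: [571.7, 18.9, 135.8]
ee_rot: [0.683, -0.188, -0.68, -0.19]
contact_force: [-1.9, 2.9, 10.9]
gripper_width: 49.0
```

```bash
python3 - <<'E'
from h import *
go([568.7,17.9,139]); print(arm.read_state()['wrist_torque'].round(2))
E
```

```text
shift [-3.2  2.4  2.1] toolz yaw 149.0 pos [571.7  18.9 135.8] F [-1.9  2.9 10.9] w 49.0 t 29.6833
[0.76 0.69 0.06]
```

>>> drive_tool(motion=[[0,0,0,-3],[0,0,0,-4],[0,0,0,-4],[0,0,0,-4],[0,0,0,-5],[0,0,0,-5],[0,0,0,-4],[0,0,0,-4],[0,0,0,-2],[0,0,0,0]])

```text
clock: 30.52
position: [571.9, 19.2, 135.9]
ee_rot: [0.709, 0.025, -0.704, 0.024]
contact_force: [-2.0, 3.0, 9.9]
gripper_width: 49.2
```

```bash
python3 - <<'E'
from h import *
go([568.7,17.9,139]); print(arm.read_state()['wrist_torque'].round(2))
E
```

```text
shift [-3.1  1.   3.3] toolz yaw -176.0 pos [571.9  19.2 135.9] F [-2.   3.   9.9] w 49.2 t 30.5167
[1.04 0.66 0.03]
```

Turned 79° with the cap still pushed down. Lifting slowly.

>>> drive_tool(motion=[[-1,0,0,0],[-2,0,0,0],[-3,0,0,0],[-3,0,0,0],[-3,0,0,0],[0,0,0,0]])

```text
clock: 31.02
position: [569.6, 17.8, 145.2]
ee_rot: [-0.707, -0.024, 0.707, -0.024]
contact_force: [0.1, -0.8, 1.4]
gripper_width: 49.2
```

>>> drive_tool(motion=[[-3,0,0,0],[-4,0,0,0],[-5,0,0,0],[-5,0,0,0],[-5,0,0,0],[-5,0,0,0],[-4,0,0,0],[-3,0,0,0],[0,0,0,0]])

```text
clock: 31.77
position: [570.0, 18.0, 180.0]
ee_rot: [0.707, 0.024, -0.706, 0.024]
contact_force: [0.3, -0.3, -0.6]
gripper_width: 49.0
```

```bash
python3 - <<'E'
from h import *
go([568.7,17.9,187]); print(arm.read_state()['wrist_torque'].round(2))
a=arm.get_image('side')[:,:,::-1]; b=arm.get_image('top')[:,:,::-1]
cv2.imwrite('pics/f.png',np.hstack([crop(0,a,205,120,190,140,3)[:, :560],crop(0,b,225,140,75,140,3)]))
E
```

```text
shift [-7.   0.   1.3] toolz yaw -176.1 pos [570.  18. 180.] F [ 0.3 -0.3 -0.6] w 49.0 t 31.7667
[-0.05  0.01 -0.01]
```

View pics/f.png

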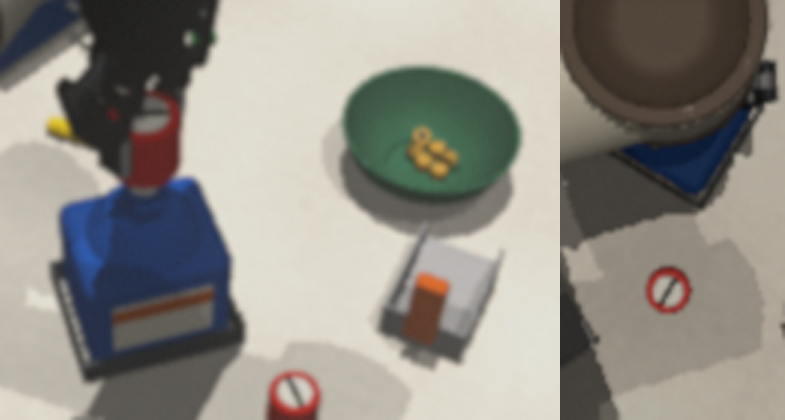

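The side view shows the cap clear of the neck in the gripper, the nuts together in the bowl, and the cup empty and upright at crop (435,290). I'll raise the cap slightly more, let it settle and hand in.

>>> drive_tool(motion=[[-3,0,0,0],[-4,0,0,0],[-2,0,0,0],[0,0,0,0],[0,0,0,0],[0,0,0,0],[0,0,0,0],[0,0,0,0]])

```text
clock: 32.53
position: [569.5, 17.9, 187.9]
ee_rot: [-0.707, -0.024, 0.707, -0.024]
contact_force: [0.5, 1.2, 0.6]
gripper_width: 48.6
```

```bash
python3 - <<'E'
from h import *
go([570,18,187]); arm.job_done()
E
```

```text
shift [ 0.9 -0.1 -0.5] toolz yaw -176.1 pos [569.5  17.9 187.9] F [0.5 1.2 0.6] w 48.6 t 32.5333
the job is handed in; nothing more can be done
```

The job is handed in at 32.5 s of the 72 s allowed: the nuts are poured, the cup is back on the bench and the jug is open, with its cap in the gripper.

- **Pour:** I gripped the cup by its orange post. The tool cannot tilt, so I pivoted the cup in the pads, first against the outside of the bowl and then against its inner wall, to an estimated 50–55°.
- **Cup:** I levelled it on the bowl's near rim and pressed it flat on the bench about 200 mm from its starting place. That press peaked at about 34 N of wrist force, through the held cup.
- **Cap:** I pushed it down about 6 mm (11 N), turned it 79° counter-clockwise and lifted it. Its underside should be about 30 mm above the neck, within about 1 mm of the neck's centre line. That height comes from gripper readings, not from a picture.

**Last checks:**
- The final picture shows the cup empty and upright, and the cap free of the neck.
- The nuts lie in one cluster in the bowl. I could not count all six one by one, but no brass colour remained in the cup and none appeared on the bench.
- I did not measure the other objects again; nothing in the moves touched them. No check failed or disagreed.

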